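# Set the filling funnel's valve two turns open and hold it

## Robot

A 6-joint arm with a two-finger parallel gripper is mounted at the origin on the work surface; the furniture and walls round the work are solid. World frame = base frame: x ahead of the robot, y to its left, z up, the work surface at z = 0. Lengths are in m, angles in rad, forces in N, time in s.
With the tool pointing down it reaches from about 0.3 to 0.775 m from the base axis. Payload 14.6 kg.
Tool frame: the origin (TCP) lies at the very end of the fingers, on their centre line; the grasp point (between the pads) lies 19 mm behind it; z points along the fingers, y is the line along which they close (so a half turn about z gives the same grasp; the last joint's range is limited). The gripper opens to 94 mm and grips with 3 to 60 N. Pads are 16 mm wide; open, the fingers measure 119 mm over their backs; the gripper's body (75 mm by 177 mm) begins 78 mm behind the grasp point.
Start: joints at [-1.408, 0.3, 1.521, -0, 1.321, -0.067], TCP at [0.125, -0.536, 0.205] pointing down, gripper open.
Joint ranges: [-3.03, 3.03], [-0.79, 2.21], [0.23, 2.52], [-1.04, 4.18], [0, 3.07], [-2.55, 2.55]. Speed limits (rad/s): [2.22, 2.22, 2.57, 3.14, 3.14, 3.14].

## Interface

Orientations are given as [roll, pitch, yaw] about the fixed x, y, z axes, in that order (R = Rz(yaw) Ry(pitch) Rx(roll)).
In Python, from station import * gives the robot as it stands.
- The arm moves only by the tool jog_arm, never from a script. Its argument "rows" is a list of rows, each a list of 3 entries, a list of its own where there are three numbers: the shift along the tool's x, y, z in m, then the turn about the tool's z in degrees, then the finger opening in m, from 0 to 0.094. A call has 1 to 12 rows; each row shifts and turns the commanded pose from where the row before left it, along the tool's axes as they then stand; what a row does not reach is not made up. A row lasts 1/12 s, in which the tool goes at most 41.7 mm and 7.16 degrees, less where a joint would pass 70% of its speed; a pose out of reach is approached as far as the arm can. A call is refused whole if a number of a shift passes 0.0417 or a number of a turn 7.16, either way. A call with a gripper value outside its range is refused whole. The fingers move at their own pace and stop on an object; "squeeze" is the grip in N (left out, the last holds). Time passes only in rows, so rows that do not move let the fingers close. It gives the time, the measured TCP pose, the force, the opening and the grip force at its end, in the units of the state.
- get_obs(): the state, without advancing time (a new reading comes with each control period).
- camera(name): name is "scene" or "top" or "wrist"; returns a dict with "image" (480x640x3 uint8, red, green, blue), "range_z" (480x640 float32, m along the optical axis (not along the pixel's ray), 0 where there is no reading), "K" (3x3 intrinsics, pixels), "world_from_camera" (4x4, takes a point from camera to world coordinates); the wrist camera has in their place "T_tool_cam" (4x4, takes a point from camera to tool coordinates, whose origin is the TCP and whose axes are the flange's). Camera axes: x right, y up, looking along -z (the intrinsics and any distortion apply to the point x, -y, -z); pixel columns grow to the right and rows downward; lengths in m; the calibration is good to about 2 mm. The wrist camera is an equidistant fisheye: a pixel r from the principal point sees the ray r / f radians off the axis. A picture is of the moment at which its call begins: read the wrist's pose just before it.
- hand_in(): hands the job in; it is judged then, once.
Trained networks look in a picture, given as the dict that the camera call returned (one of the last four; its "shot" number tells which), for a name from the list of things; names that differ only in an ending like _2 or _b are one class to them, and where a whole thing is asked for, a point or a joint stands for the part that bears it (a point fixed in the world has none). Each returns a list of dicts, best first, with "p" (0 to 1); they miss things now and then, are a little off and sometimes report something else, mostly with a low value. They report only what shows in the picture. A call takes as long as a camera call.
- search_frame(label, picture): "at" ([column, row] as shares, 0 to 1, of the picture: columns of its width, rows of its height, amid what is visible of it).
- spot_point(label, picture): "at" ([column, row] as shares, 0 to 1, of the picture: columns of its width, rows of its height: a listed point, or the origin of a listed thing).
The state is a dict: "time_s": time; "qpos": joint angles; "joint_vel": joint speeds; "tau": joint torques, N m; "ee_pos": TCP position; "eef_rot": TCP orientation; "force": force on the tool from outside, world axes, zero at the start; "moment": the same for the moment, N m; "grip_width": finger opening in m; "grip_force": force on a finger pad.
Only numpy, scipy, OpenCV 4.12 (cv2) and the standard library are available. Lean on these libraries where they do the work, as an engineer would, in place of code of your own. Each camera call takes 0.05 s, during which the arm holds its last target. There are 200 camera calls.

## Task

Set the needle valve of the filling funnel before it is loaded: swing the ball-ended cam lever on the cross bar right across to its other stop, towards the front, so that the spindle is free, then wind the handwheel clockwise by its black revolving handle until it is closed on its stop. From there back it off exactly two full turns and finish still gripping the revolving handle at that setting, with the lever left open, so that I can lock it while you hold it. Do not force the wheel while the lever still locks it, and do not shift the piping tips and ring cutters that stand about it.

Things in the scene. Friction and masses are not known exactly. Their poses are not given: they have to be found in the camera images.
- funnel_stand: Funnel stand, fixed to the table: foot plate 135x272 mm, two columns (to 220 mm high) 118 mm to each side along its y, steel cone hopper between, cross bar along y (34 mm wide, top 204 mm above the table). Origin on the table under the wheel's vertical axis; -x is the front, towards the robot; foot plate reaches 90 mm to the front, 45 mm to the back; it stands at some yaw.
- handwheel (a joint): Angle of the handwheel, rad: 0 = closed on its solid stop, grows as it opens (counter-clockwise from above), two turns = 12.57, upper stop 18.85. Starts 3.0 to 9.0. It turns at one height; freed, a steady friction of 0.08 N m (2 N at the handle), stays where left. With the lever shut it is braked: over 10 N at the handle to move it.
- wheel_centre (a point): Point on the handwheel's vertical axis, 259 mm above the table, level with the rim's top. Three-spoked steel wheel, 114 mm over all, rim 14 mm thick with 50 mm mean radius; its hub ends 2 mm above the rim.
- handle_grip (a point): Grip point of the wheel's revolving handle, on the handle's axis, 287 mm above the table. Upright black grip, 23 mm in diameter, from 261 to 311 mm above the table, standing on the rim 50 mm from the wheel's axis. It revolves freely on its pin, so a gripper that keeps its orientation can carry it round a 50 mm circle about the wheel's axis.
- crank_handle: The revolving handle itself (see handle_grip); origin on its axis at its foot, 261 mm above the table. Its own yaw means nothing.
- cam_lever (a joint): Angle of the cam lever, rad: 0 = locked, as it starts (lever towards the back, cam pressing on the collar under the wheel), 1.57 = its other stop, open, lever towards the front. Grows counter-clockwise from above, round the stand's +y end. About 11 N at the knob to break away, then 1 N; stays where left; the wheel turns a few degrees with it at first.
- lever_pivot (a point): Point on the cam lever's vertical hinge axis, 264 mm above the table; the axis stands on the cross bar 55 mm from the wheel's axis towards the stand's +y.
- lever_knob (a point): Centre of the cam lever's black ball knob, 28 mm in diameter, 264 mm above the table and 100 mm from the lever's hinge axis; the knob is fixed on a neck on the lever arm (13 mm thick, top 246 mm above the table). In the stand's frame the lever points 30 degrees from +x towards +y when locked, 120 degrees when open.
- piping_tip_1: Steel piping tip, cone 28 mm wide and 40 mm high, upright on the stand's foot plate, front right. Leave it alone. Origin at the centre of its underside.
- piping_tip_2: Steel piping tip, cone 26 mm wide and 40 mm high, upright on the stand's foot plate, left of the drip dish. Leave it alone. Origin at the centre of its underside.
- ring_cutter_2: Steel ring cutter 54 mm wide and 42 mm high, on the table to the right of the stand. Leave it alone. Origin at the centre of its underside.
- ring_cutter_3: Steel ring cutter 38 mm wide and 42 mm high, on the table to the right of the stand. Leave it alone. Origin at the centre of its underside.

How it is judged:
On the way, in this order (a step that is already met when the one before it is completed fails the run):
1. the cam lever is swung right across to its open stop (value of joint cam_lever above 1.4 rad), for 0.2 s.
2. the handwheel is closed on its stop, with the lever open (value of joint handwheel below 0.06 rad and value of joint cam_lever above 1.3 rad), for 0.1 s.
3. the handwheel is backed off two turns (value of joint handwheel above 12.27 rad), for 0.1 s.
At the end, for the whole second after the job is handed in: The handwheel stands two turns (12.57 rad) from its stop within 0.3 rad (17 degrees) either way, the fingers still grip the revolving handle (more than 3 N, grasp point within 40 mm of the handle's grip point), and the cam lever is still open (more than 1.3 rad) (value of joint handwheel between 12.27 and 12.87 rad and contact force between the fingers and crank_handle above 3 N and distance between the grasp point and handle_grip below 0.04 m and value of joint cam_lever above 1.3 rad); the arm keeps its last pose, push and grip.
It fails at once if the wheel is forced round while the lever still locks it (distance of handle_grip from where it was at the start of the episode above 0.035 m and value of joint cam_lever below 0.6 rad).
It fails at once if a piping tip or a ring cutter beside the work is shifted by more than 30 mm (distance of any of piping_tip_1, piping_tip_2, ring_cutter_2, ring_cutter_3 from where it was at the start of the episode above 0.03 m).
It also fails if it takes over 72 s, if anything falls off the work surface, if the arm or the gripper's body presses on something with over 40 N, if the wrist force passes 120 N, or if a joint passes its speed limit or range.

## Working session

There is one attempt and no reset: what is moved stays moved. The work goes in short steps, Python scripts to look and compute and a tool call to move; the robot and the scene stay as the last step left them, time stands still between calls to the robot, and variables do not carry over. Pictures are saved under pics/ and viewed, at most 10 in all, crops included, and the job is handed in when it is done.

Besides the shell and the picture viewer there is one more tool, called as name(argument=value, ...), one argument or row to a line, values as JSON. jog_arm: Moves the arm, as the interface text tells. Its arguments: {"type":"object","properties":{"rows":{"type":"array","items":{"type":"array"}},"squeeze":{"type":"number"}},"required":["rows"]}

```bash
mkdir -p pics; ls
cat > h.py <<'E'
from station import *
import numpy as np, cv2
def world(pic,at,z=None):
    K=pic["K"];T=np.array(pic["world_from_camera"]);u=at[0]*640;v=at[1]*480
    d=np.array([(u-K[0][2])/K[0][0],-(v-K[1][2])/K[1][1],-1.])
    r=T[:3,:3]@d;o=T[:3,3]
    if z is None:
        s=pic["range_z"][min(479,int(v)),min(639,int(u))]
    else: s=(z-o[2])/r[2]
    return o+s*r
E
python3 - <<'E'
from h import *
o=get_obs();print({k:np.round(v,3) for k,v in o.items()})
Z=dict(wheel_centre=.259,handle_grip=.287,lever_pivot=.264,lever_knob=.264,funnel_stand=0,piping_tip_1=None,ring_cutter_2=None)
for n in("scene","top"):
    p=camera(n);cv2.imwrite(f"pics/{n}.png",p["image"][...,::-1])
    for l,z in Z.items():
        for r in spot_point(l,p)[:3]:print(n,l,round(r["p"],2),np.round(np.array(r["at"])*[640,480]),np.round(world(p,r["at"],z),3))
E
```

```text
pics
{'time_s': np.float64(0.0), 'qpos': array([-1.408,  0.3  ,  1.522,  0.   ,  1.321, -0.067]), 'joint_vel': array([-0.003, -0.001, -0.   ,  0.001,  0.   , -0.001]), 'tau': array([-1.0000e-03, -5.3181e+01, -3.5273e+01,  7.1000e-02,  2.4000e-02,
       -0.0000e+00]), 'ee_pos': array([ 0.125, -0.535,  0.205]), 'eef_rot': array([-3.14, -0.  ,  0.23]), 'force': array([ 0.05 , -0.598, -0.095]), 'moment': array([-0.016, -0.037, -0.06 ]), 'grip_force': np.float64(0.0), 'grip_width': np.float64(0.094)}
scene wheel_centre 0.69 [289. 237.] [0.479 0.177 0.259]
scene handle_grip 0.57 [311. 214.] [0.466 0.136 0.287]
scene lever_pivot 0.97 [262. 249.] [0.49  0.228 0.264]
scene lever_knob 0.78 [205. 241.] [0.575 0.272 0.264]
scene funnel_stand 0.94 [297. 339.] [0.476 0.176 0.   ]
scene piping_tip_1 0.74 [261. 354.] [0.487 0.261 0.031]
scene piping_tip_1 0.49 [350. 326.] [0.402 0.106 0.026]
scene ring_cutter_2 0.89 [388. 309.] [0.382 0.008 0.004]
scene ring_cutter_2 0.77 [360. 289.] [0.445 0.016 0.024]
top wheel_centre 0.73 [277. 206.] [0.482 0.177 0.259]
top handle_grip 0.63 [304. 215.] [0.47  0.128 0.287]
top lever_pivot 0.79 [243. 195.] [0.482 0.233 0.264]
top lever_knob 0.93 [235. 142.] [0.567 0.277 0.264]
top funnel_stand 0.75 [287. 256.] [0.479 0.173 0.   ]
top piping_tip_1 0.64 [311. 297.] [0.404 0.099 0.04 ]
top ring_cutter_2 0.88 [371. 288.] [ 0.464 -0.005  0.003]
top ring_cutter_2 0.62 [358. 319.] [0.399 0.003 0.001]
top ring_cutter_2 0.36 [241. 194.] [ 0.905  0.545 -0.9  ]
```

View pics/scene.png

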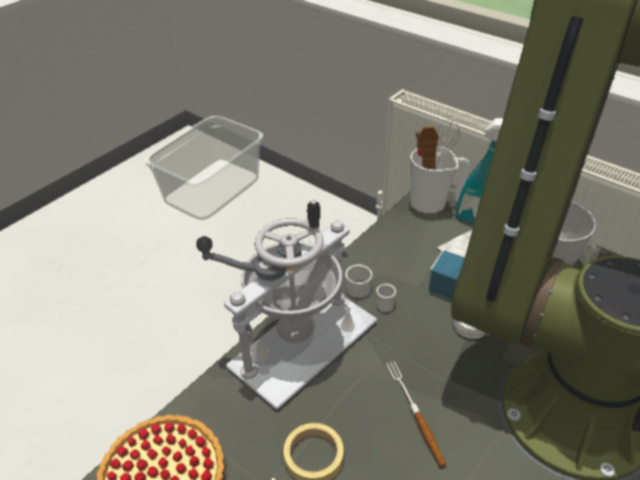

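View pics/top.png

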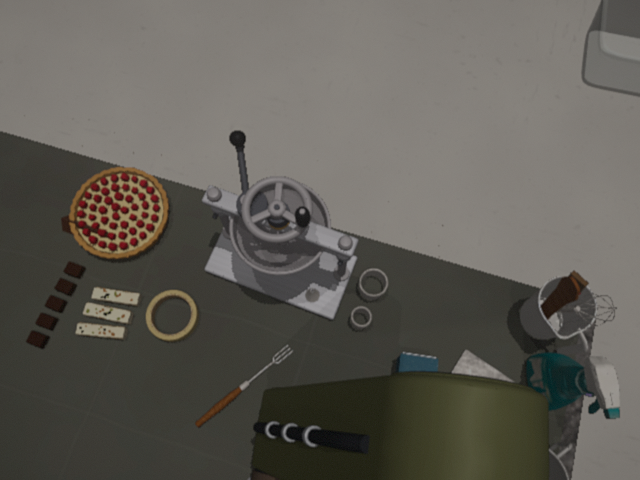

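The scene and top views agree: wheel at px (289,240) and (277,206), black handle at (314,214) and (303,215), and knob at (205,244) and (237,138). The stand yaw is about -2.5°. I'll raise the tool and go to the knob first.

jog_arm(
  rows=[
    [[0,0,-0.04],0,0.094],
    [[0,0,-0.04],0,0.094],
    [[0,0,-0.04],0,0.094],
    [[0,0,-0.04],0,0.094],
    [[0.026,-0.029,0],0,0.094],
    [[0.026,-0.029,0],0,0.094],
    [[0.026,-0.029,0],0,0.094],
    [[0.026,-0.029,0],0,0.094],
    [[0.026,-0.029,0],0,0.094],
    [[0.026,-0.029,0],0,0.094],
    [[0.026,-0.029,0],0,0.094],
    [[0.026,-0.029,0],0,0.094],
  ],
)

```text
time_s: 1.8
ee_pos: [0.2752, -0.2605, 0.3656]
eef_rot: [3.141, -0.0, 0.229]
force: [1.7, -0.1, 0.1]
grip_width: 0.094
grip_force: 0.0
```

jog_arm(
  rows=[
    [[0.026,-0.029,0],0,0.094],
    [[0.026,-0.029,0],0,0.094],
    [[0.026,-0.029,0],0,0.094],
    [[0.026,-0.029,0],0,0.094],
    [[0.026,-0.029,0],0,0.094],
    [[0.026,-0.029,0],0,0.094],
    [[0.026,-0.029,0],0,0.094],
    [[0.026,-0.029,0],0,0.094],
    [[0.026,-0.029,0],0,0.094],
    [[0.026,-0.029,0],0,0.094],
    [[0,0,0],-7.1,0.094],
    [[0,0,0],-7.1,0.094],
  ],
)

```text
time_s: 2.8
ee_pos: [0.4625, 0.0811, 0.3648]
eef_rot: [-3.141, 0.001, 0.485]
force: [0.5, -1.4, -0.7]
grip_width: 0.0933
grip_force: 0.0
```

```bash
cat >> h.py <<'E'
from scipy.spatial.transform import Rotation as Ro
def pose():
    o=get_obs();return np.array(o["ee_pos"]),Ro.from_euler("xyz",o["eef_rot"])
def wristw(pic,at,z,P,R):
    K=pic["K"];T=np.array(pic["T_tool_cam"]);u=at[0]*640-K[0][2];v=at[1]*480-K[1][2]
    r=np.hypot(u,v);th=r/K[0][0];d=np.array([np.sin(th)*u/r,-np.sin(th)*v/r,-np.cos(th)])
    d=R.apply(T[:3,:3]@d);o=P+R.apply(T[:3,3]);return o+d*(z-o[2])/d[2]
def to(t):
    P,R=pose();print("tcp",P.round(4),"yaw",R.as_euler("xyz",degrees=True).round(2),"tool delta",R.inv().apply(np.array(t)-P).round(4))
def look(name):
    P,R=pose();p=camera("wrist")
    if name:cv2.imwrite(f"pics/{name}.png",p["image"][...,::-1])
    for l,z in dict(wheel_centre=.259,handle_grip=.287,lever_pivot=.264,lever_knob=.264).items():
        for r in spot_point(l,p)[:2]:print(l,round(r["p"],2),np.round(np.array(r["at"])*[640,480]),wristw(p,r["at"],z,P,R).round(4))
E
python3 - <<'E'
from h import *
look("w1")
to([.571,.277,.34])
E
```

```text
wheel_centre 0.72 [220. 162.] [0.4786 0.1774 0.259 ]
handle_grip 0.6 [260. 213.] [0.464 0.13  0.287]
lever_pivot 0.9 [164. 130.] [0.4827 0.2302 0.264 ]
lever_pivot 0.67 [374. 210.] [0.5015 0.0534 0.264 ]
lever_knob 0.75 [165.  12.] [0.5701 0.2759 0.264 ]
tcp [0.462  0.079  0.3656] yaw [ 1.7999e+02 -2.0000e-02  2.7090e+01] tool delta [ 0.1872 -0.1266  0.0256]
```

jog_arm(
  rows=[
    [[0.031,-0.021,0],0,0.094],
    [[0.031,-0.021,0],0,0.094],
    [[0.031,-0.021,0],0,0.094],
    [[0.031,-0.021,0],0,0.094],
    [[0.031,-0.021,0],0,0.094],
    [[0.031,-0.021,0],0,0.094],
    [[0,0,0.025],0,0.094],
    [[0,0,0],0,0.094],
  ],
)

```text
time_s: 3.72
ee_pos: [0.5694, 0.2775, 0.3354]
eef_rot: [-3.141, 0.006, 0.476]
force: [0.4, -0.6, -1.5]
grip_width: 0.094
grip_force: 0.0
```

Run:
```python
from h import *
look("w2")
to([.5705,.2765,.25])
```

```text
wheel_centre 0.62 [374. 380.] [0.4809 0.179  0.259 ]
handle_grip 0.67 [418. 430.] [0.4646 0.1252 0.287 ]
lever_pivot 0.83 [323. 359.] [0.485  0.2305 0.264 ]
lever_knob 0.85 [325. 247.] [0.5718 0.2744 0.264 ]
tcp [0.5692 0.2757 0.3424] yaw [ 1.7999e+02 -1.2000e-01  2.7250e+01] tool delta [ 0.0013 -0.0001  0.0924]
```

View pics/w2.png

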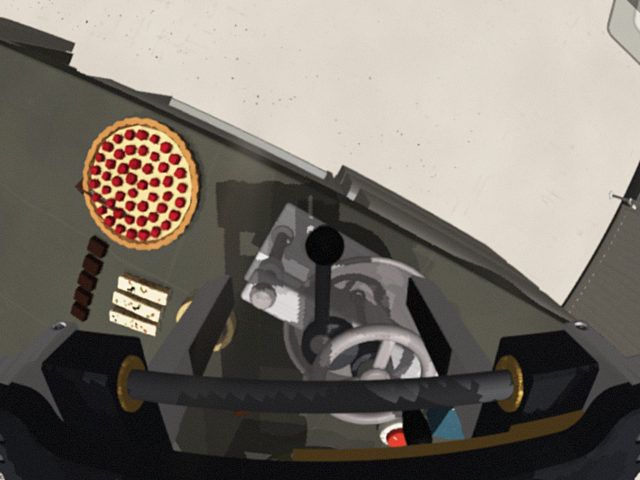

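The wrist view shows the knob at (325,247), midway between the finger pads, with the wheel below right. I'll descend and grip it.

jog_arm(
  rows=[
    [[0.001,0,0.031],0,0.094],
    [[0,0,0.031],0,0.094],
    [[0,0,0.031],0,0.094],
    [[0,0,0],0,0.02],
    [[0,0,0],0,0.02],
    [[0,0,0],0,0.02],
    [[0,0,0],0,0.02],
    [[0,0,0],0,0.02],
    [[0,0,0],0,0.02],
  ],
  squeeze=30,
)

```text
time_s: 4.72
ee_pos: [0.5705, 0.2773, 0.2488]
eef_rot: [3.141, -0.002, 0.478]
force: [0.6, -0.5, 0.5]
grip_width: 0.0578
grip_force: 0.0
```

Run:
```python
from h import *
o=get_obs();print(o["grip_width"],o["grip_force"],np.round(o["force"],1))
to([.5705,.2765,.25])
```

```text
0.05783546190796758 0.0 [ 0.6 -0.5  0.5]
tcp [0.5705 0.2773 0.2488] yaw [ 1.7999e+02 -1.1000e-01  2.7360e+01] tool delta [-0.0004  0.0007 -0.0012]
```

jog_arm(
  rows=[
    [[0,0,0],0,0.02],
    [[0,0,0],0,0.02],
    [[0,0,0],0,0.02],
    [[0,0,0],0,0.02],
    [[0,0,0],0,0.02],
    [[0,0,0],0,0.02],
    [[0,0,0],0,0.02],
    [[0,0,0],0,0.02],
  ],
)

```text
time_s: 5.38
ee_pos: [0.5704, 0.2772, 0.2475]
eef_rot: [3.141, -0.0, 0.478]
force: [2.3, -1.5, -0.1]
grip_width: 0.0266
grip_force: 30.0
```

jog_arm(
  rows=[
    [[-0.0005,-0.0104,0],-6,0.02],
    [[-0.0005,-0.0104,0],-6,0.02],
    [[-0.0005,-0.0104,0],-6,0.02],
    [[-0.0005,-0.0104,0],-6,0.02],
    [[-0.0005,-0.0104,0],-6,0.02],
    [[-0.0005,-0.0104,0],-6,0.02],
  ],
)

```text
time_s: 5.88
ee_pos: [0.5263, 0.3205, 0.2474]
eef_rot: [3.141, 0.001, 1.111]
force: [0.1, -5.1, 1.2]
grip_width: 0.0263
grip_force: 30.0
```

jog_arm(
  rows=[
    [[-0.0005,-0.0104,0],-6,0.02],
    [[-0.0005,-0.0104,0],-6,0.02],
    [[-0.0005,-0.0104,0],-6,0.02],
    [[-0.0005,-0.0104,0],-6,0.02],
    [[-0.0005,-0.0104,0],-6,0.02],
    [[-0.0005,-0.0104,0],-6,0.02],
    [[-0.0005,-0.0104,0],-6,0.02],
    [[-0.0005,-0.0104,0],-6,0.02],
    [[0,-0.005,0],-3,0.02],
    [[0,0,0],0,0.02],
  ],
)

```text
time_s: 6.72
ee_pos: [0.441, 0.3214, 0.2475]
eef_rot: [-3.141, 0.003, 1.999]
force: [5.3, -8.4, -1.5]
grip_width: 0.0266
grip_force: 30.0
```

jog_arm(
  rows=[
    [[0,-0.003,0],0,0.02],
    [[0,-0.003,0],0,0.02],
    [[0,0,0],0,0.02],
    [[0,0,0],0,0.02],
  ],
)

```text
time_s: 7.05
ee_pos: [0.4388, 0.3208, 0.2476]
eef_rot: [3.134, 0.001, 1.995]
force: [30.4, 7.9, -11.3]
grip_width: 0.0269
grip_force: 30.0
```

jog_arm(
  rows=[
    [[0,0.004,0],0,0.094],
    [[0,0,0],0,0.094],
    [[0,0,0],0,0.094],
    [[0,0,0],0,0.094],
    [[0,0,0],0,0.094],
    [[0,0,-0.03],0,0.094],
    [[0,0,-0.04],0,0.094],
    [[0,0,-0.04],0,0.094],
    [[0,0,0],6.1,0.094],
    [[0,0,0],6.1,0.094],
    [[0,0,0],6.1,0.094],
    [[0,0,0],6.1,0.094],
  ],
)

```text
time_s: 8.05
ee_pos: [0.4391, 0.322, 0.3576]
eef_rot: [3.142, -0.0, 1.565]
force: [0.7, 0.9, -0.2]
grip_width: 0.094
grip_force: 0.0
```

Run:
```python
from h import *
look(None)
p=camera("top")
for l,z in dict(handle_grip=.287,lever_knob=.264).items():
    for r in spot_point(l,p)[:2]:print(l,round(r["p"],2),world(p,r["at"],z).round(4))
to([.466,.13,.358])
```

```text
wheel_centre 0.75 [365. 384.] [0.481  0.1767 0.259 ]
handle_grip 0.85 [348. 439.] [0.4651 0.1279 0.287 ]
lever_pivot 0.87 [373. 342.] [0.485  0.2285 0.264 ]
lever_pivot 0.75 [293. 371.] [0.4141 0.1965 0.264 ]
lever_knob 0.67 [322. 240.] [0.4405 0.3211 0.264 ]
handle_grip 0.59 [0.4685 0.1304 0.287 ]
lever_knob 0.4 [0.4699 0.1265 0.264 ]
tcp [0.4393 0.322  0.3574] yaw [-180.      0.     90.07] tool delta [-0.192   0.0264 -0.0006]
```

jog_arm(
  rows=[
    [[-0.038,0.0054,0],0,0.094],
    [[-0.038,0.0054,0],0,0.094],
    [[-0.038,0.0054,0],0,0.094],
    [[-0.038,0.0054,0],0,0.094],
    [[-0.038,0.0054,0],0,0.094],
    [[0,0,0],0,0.094],
    [[0,0,0],0,0.094],
  ],
)

```text
time_s: 9.03
ee_pos: [0.4665, 0.1306, 0.3577]
eef_rot: [3.141, -0.0, 1.568]
force: [-1.1, 0.6, 0.9]
grip_width: 0.0943
grip_force: 0.0
```

Run:
```python
from h import *
look("w3")
to([.466,.13,.268])
```

```text
wheel_centre 0.89 [335. 178.] [0.478  0.1772 0.259 ]
handle_grip 0.88 [316. 250.] [0.4635 0.1298 0.287 ]
lever_pivot 0.93 [345. 107.] [0.4847 0.2302 0.264 ]
tcp [0.4661 0.133  0.3573] yaw [-179.99   -0.     90.08] tool delta [-0.003  -0.0001  0.0893]
```

View pics/w3.png

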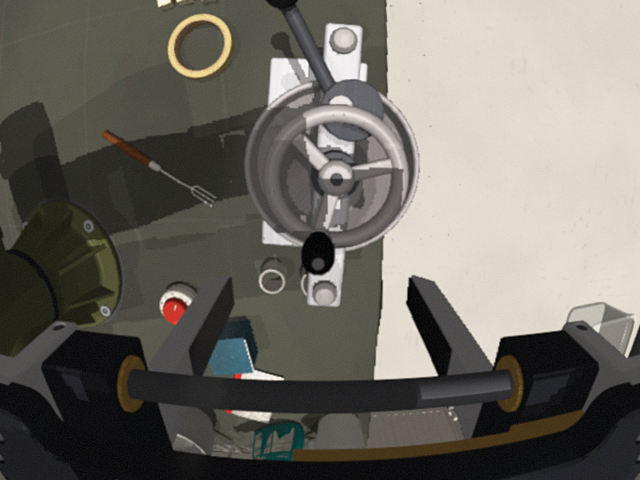

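The handle is centred at (317,252) between the pads, and the lever points to the upper left with its knob at (283,0). I'll descend and grip the handle.

jog_arm(
  rows=[
    [[-0.001,0,0.03],0,0.094],
    [[0,0,0.03],0,0.094],
    [[0,0,0.029],0,0.06],
    [[0,0,0],0,0.01],
    [[0,0,0],0,0.01],
    [[0,0,0],0,0.01],
    [[0,0,0],0,0.01],
    [[0,0,0],0,0.01],
    [[0,0,0],0,0.01],
    [[0,0,0],0,0.01],
    [[0,0,0],0,0.01],
    [[0,0,0],0,0.01],
  ],
  squeeze=25,
)

```text
time_s: 10.28
ee_pos: [0.4663, 0.131, 0.2686]
eef_rot: [3.141, -0.0, 1.57]
force: [0.0, 0.3, -0.6]
grip_width: 0.0304
grip_force: 0.0
```

jog_arm(
  rows=[
    [[0,0,0],0,0.01],
    [[0,0,0],0,0.01],
    [[0,0,0],0,0.01],
    [[0,0,0],0,0.01],
  ],
)

```text
time_s: 10.62
ee_pos: [0.4662, 0.131, 0.2685]
eef_rot: [-3.141, 0.0, 1.57]
force: [0.3, -0.9, 1.5]
grip_width: 0.0228
grip_force: 25.0
```

```bash
cat >> h.py <<'E'
C=np.array([.480,.177])
def rows(P,a0,da,n,r=.05):
    """tool shifts (yaw 90: tool x=+Y, tool y=+X) from P through n steps of da deg starting at bearing a0"""
    out=[];p=np.array(P[:2])
    for i in range(1,n+1):
        a=np.radians(a0+i*da);q=C+r*np.array([np.cos(a),np.sin(a)]);d=(q-p);out.append([round(d[1],4),round(d[0],4)]);p=q
    return out
def stat():
    P,R=pose();o=get_obs();d=P[:2]-C
    print("tcp",P.round(4),"yaw",R.as_euler("xyz",degrees=True)[2].round(2),"r",np.hypot(*d).round(4),"bearing",np.degrees(np.arctan2(d[1],d[0])).round(1),"F",np.round(o["force"],1),"grip",round(o["grip_width"],4),round(o["grip_force"],1),"t",o["time_s"])
    return P
E
python3 - <<'E'
from h import *
P=stat();d=P[:2]-C;a=np.degrees(np.arctan2(d[1],d[0]));print(rows(P,a,-12,6))
E
```

```text
tcp [0.4662 0.131  0.2685] yaw 89.97 r 0.0481 bearing -106.7 F [ 0.3 -0.9  1.5] grip 0.0228 25.0 t 10.6167
[[np.float64(0.0022), np.float64(-0.0102)], [np.float64(0.0059), np.float64(-0.0086)], [np.float64(0.0076), np.float64(-0.0072)], [np.float64(0.0089), np.float64(-0.0054)], [np.float64(0.0099), np.float64(-0.0035)], [np.float64(0.0104), np.float64(-0.0013)]]
```

jog_arm(
  rows=[
    [[0.002,-0.01,0],0,0.01],
    [[0.006,-0.0086,0],0,0.01],
    [[0.0076,-0.0072,0],0,0.01],
    [[0.0089,-0.0054,0],0,0.01],
    [[0.0099,-0.0035,0],0,0.01],
    [[0.0104,-0.0013,0],0,0.01],
    [[0,0,0],0,0.01],
  ],
)

```text
time_s: 11.2
ee_pos: [0.4291, 0.1775, 0.2685]
eef_rot: [-3.139, -0.0, 1.571]
force: [-10.1, 1.4, 5.4]
grip_width: 0.0227
grip_force: 25.0
```

Run:
```python
from h import *
P=stat();print(*rows(P,-178.7,-15,12))
```

```text
tcp [0.4291 0.1775 0.2685] yaw 90.04 r 0.0509 bearing 179.4 F [-10.1   1.4   5.4] grip 0.0227 25.0 t 11.2
[np.float64(0.0113), np.float64(0.0023)] [np.float64(0.0122), np.float64(0.0047)] [np.float64(0.0105), np.float64(0.0077)] [np.float64(0.0082), np.float64(0.0102)] [np.float64(0.0053), np.float64(0.0119)] [np.float64(0.002), np.float64(0.0129)] [np.float64(-0.0014), np.float64(0.013)] [np.float64(-0.0047), np.float64(0.0122)] [np.float64(-0.0077), np.float64(0.0105)] [np.float64(-0.0102), np.float64(0.0082)] [np.float64(-0.0119), np.float64(0.0053)] [np.float64(-0.0129), np.float64(0.002)]
```

jog_arm(
  rows=[
    [[0.0129,0.0007,0],0,0.01],
    [[0.0121,0.005,0],0,0.01],
    [[0.0104,0.0079,0],0,0.01],
    [[0.0079,0.0104,0],0,0.01],
    [[0.005,0.0121,0],0,0.01],
    [[0.0017,0.0129,0],0,0.01],
    [[0,0,0],0,0.01],
  ],
)

```text
time_s: 11.78
ee_pos: [0.4805, 0.2288, 0.2685]
eef_rot: [3.141, -0.004, 1.572]
force: [1.6, 17.2, 1.6]
grip_width: 0.0226
grip_force: 25.0
```

jog_arm(
  rows=[
    [[0.0012,0.0052,0],0,0.01],
    [[-0.0008,0.0052,0],0,0.01],
    [[0,0,0],0,0.01],
  ],
  squeeze=20,
)

```text
time_s: 12.03
ee_pos: [0.4904, 0.2277, 0.2685]
eef_rot: [3.141, -0.002, 1.571]
force: [3.0, 8.3, -0.2]
grip_width: 0.023
grip_force: 20.0
```

Run:
```python
import numpy as np
for b in range(78,-280,-6):
    m=np.radians(b-3);print(b,"[%.1f,%.1f]"%(-5.234*np.cos(m),5.234*np.sin(m)),end="; ")
```

```text
78 [-1.4,5.1]; 72 [-1.9,4.9]; 66 [-2.4,4.7]; 60 [-2.9,4.4]; 54 [-3.3,4.1]; 48 [-3.7,3.7]; 42 [-4.1,3.3]; 36 [-4.4,2.9]; 30 [-4.7,2.4]; 24 [-4.9,1.9]; 18 [-5.1,1.4]; 12 [-5.2,0.8]; 6 [-5.2,0.3]; 0 [-5.2,-0.3]; -6 [-5.2,-0.8]; -12 [-5.1,-1.4]; -18 [-4.9,-1.9]; -24 [-4.7,-2.4]; -30 [-4.4,-2.9]; -36 [-4.1,-3.3]; -42 [-3.7,-3.7]; -48 [-3.3,-4.1]; -54 [-2.9,-4.4]; -60 [-2.4,-4.7]; -66 [-1.9,-4.9]; -72 [-1.4,-5.1]; -78 [-0.8,-5.2]; -84 [-0.3,-5.2]; -90 [0.3,-5.2]; -96 [0.8,-5.2]; -102 [1.4,-5.1]; -108 [1.9,-4.9]; -114 [2.4,-4.7]; -120 [2.9,-4.4]; -126 [3.3,-4.1]; -132 [3.7,-3.7]; -138 [4.1,-3.3]; -144 [4.4,-2.9]; -150 [4.7,-2.4]; -156 [4.9,-1.9]; -162 [5.1,-1.4]; -168 [5.2,-0.8]; -174 [5.2,-0.3]; -180 [5.2,0.3]; -186 [5.2,0.8]; -192 [5.1,1.4]; -198 [4.9,1.9]; -204 [4.7,2.4]; -210 [4.4,2.9]; -216 [4.1,3.3]; -222 [3.7,3.7]; -228 [3.3,4.1]; -234 [2.9,4.4]; -240 [2.4,4.7]; -246 [1.9,4.9]; -252 [1.4,5.1]; -258 [0.8,5.2]; -264 [0.3,5.2]; -270 [-0.3,5.2]; -276 [-0.8,5.2];
```

jog_arm(
  rows=[
    [[-0.0014,0.0051,0],0,0.01],
    [[-0.0019,0.0049,0],0,0.01],
    [[0,0,0],0,0.01],
  ],
)

```text
time_s: 12.28
ee_pos: [0.5006, 0.2241, 0.2685]
eef_rot: [3.14, -0.002, 1.571]
force: [5.1, 7.9, -0.7]
grip_width: 0.0229
grip_force: 20.0
```

jog_arm(
  rows=[
    [[-0.0018,0.005,0],0,0.01],
    [[-0.0029,0.0044,0],0,0.01],
    [[-0.0033,0.0041,0],0,0.01],
    [[0,0,0],0,0.01],
  ],
)

```text
time_s: 12.62
ee_pos: [0.5141, 0.2146, 0.2685]
eef_rot: [3.141, -0.0, 1.57]
force: [4.7, 2.6, 1.8]
grip_width: 0.0228
grip_force: 20.0
```

jog_arm(
  rows=[
    [[-0.0037,0.0037,0],0,0.01],
    [[-0.0041,0.0033,0],0,0.01],
    [[0,0,0],0,0.01],
  ],
)

```text
time_s: 12.87
ee_pos: [0.5208, 0.2064, 0.2685]
eef_rot: [3.141, 0.0, 1.57]
force: [3.7, 1.5, 0.5]
grip_width: 0.0228
grip_force: 20.0
```

jog_arm(
  rows=[
    [[-0.0044,0.0029,0],0,0.01],
    [[-0.0047,0.0024,0],0,0.01],
    [[-0.0049,0.0019,0],0,0.01],
    [[0,0,0],0,0.01],
  ],
)

```text
time_s: 13.2
ee_pos: [0.5274, 0.1919, 0.2685]
eef_rot: [-3.141, 0.001, 1.569]
force: [-3.4, -2.3, 3.6]
grip_width: 0.0227
grip_force: 20.0
```

jog_arm(
  rows=[
    [[-0.0051,0.0014,0],0,0.01],
    [[-0.0052,0.0008,0],0,0.01],
    [[-0.0052,0.0003,0],0,0.01],
    [[0,0,0],0,0.01],
  ],
)

```text
time_s: 13.53
ee_pos: [0.5291, 0.1768, 0.2685]
eef_rot: [-3.139, 0.0, 1.57]
force: [-9.9, -0.6, 5.3]
grip_width: 0.0226
grip_force: 20.0
```

jog_arm(
  rows=[
    [[-0.0052,-0.0011,0],0,0.01],
    [[-0.0052,-0.0008,0],0,0.01],
    [[-0.0051,-0.0014,0],0,0.01],
    [[0,0,0],0,0.01],
  ],
)

```text
time_s: 13.87
ee_pos: [0.5258, 0.1614, 0.2685]
eef_rot: [-3.14, -0.0, 1.57]
force: [-6.8, 1.1, 4.8]
grip_width: 0.0229
grip_force: 20.0
```

jog_arm(
  rows=[
    [[-0.0049,-0.0022,0],0,0.01],
    [[-0.0047,-0.0024,0],0,0.01],
    [[-0.0044,-0.0029,0],0,0.01],
    [[0,0,0],0,0.01],
  ],
)

```text
time_s: 14.2
ee_pos: [0.5181, 0.1479, 0.2685]
eef_rot: [-3.14, -0.001, 1.57]
force: [-7.0, 5.4, 4.0]
grip_width: 0.0232
grip_force: 20.0
```

jog_arm(
  rows=[
    [[-0.0037,-0.0038,0],0,0.01],
    [[-0.0037,-0.0037,0],0,0.01],
    [[-0.0033,-0.0041,0],0,0.01],
    [[0,0,0],0,0.01],
  ],
)

```text
time_s: 14.53
ee_pos: [0.5066, 0.1374, 0.2685]
eef_rot: [-3.141, -0.001, 1.57]
force: [-5.3, 5.5, 3.5]
grip_width: 0.0224
grip_force: 20.0
```

jog_arm(
  rows=[
    [[-0.0025,-0.0046,0],0,0.01],
    [[-0.0024,-0.0047,0],0,0.01],
    [[-0.0019,-0.0049,0],0,0.01],
    [[0,0,0],0,0.01],
  ],
)

```text
time_s: 14.87
ee_pos: [0.4925, 0.1309, 0.2685]
eef_rot: [-3.141, -0.002, 1.571]
force: [-3.5, 7.0, 2.5]
grip_width: 0.0224
grip_force: 20.0
```

jog_arm(
  rows=[
    [[-0.001,-0.0051,0],0,0.01],
    [[-0.0008,-0.0052,0],0,0.01],
    [[-0.0003,-0.0052,0],0,0.01],
    [[0,0,0],0,0.01],
  ],
)

```text
time_s: 15.2
ee_pos: [0.4773, 0.1291, 0.2685]
eef_rot: [3.141, -0.002, 1.571]
force: [-1.4, 9.7, 1.8]
grip_width: 0.0228
grip_force: 20.0
```

jog_arm(
  rows=[
    [[0.001,-0.0052,0],0,0.01],
    [[0.0008,-0.0052,0],0,0.01],
    [[0.0014,-0.0051,0],0,0.01],
    [[0,0,0],0,0.01],
  ],
)

```text
time_s: 15.53
ee_pos: [0.4618, 0.1321, 0.2685]
eef_rot: [3.141, -0.001, 1.571]
force: [1.3, 6.4, 0.8]
grip_width: 0.0226
grip_force: 20.0
```

jog_arm(
  rows=[
    [[0.0022,-0.0048,0],0,0.01],
    [[0.0024,-0.0047,0],0,0.01],
    [[0.0029,-0.0044,0],0,0.01],
    [[0,0,0],0,0.01],
  ],
)

```text
time_s: 15.87
ee_pos: [0.4482, 0.1397, 0.2685]
eef_rot: [3.14, -0.001, 1.571]
force: [3.1, 5.5, 1.4]
grip_width: 0.0226
grip_force: 20.0
```

jog_arm(
  rows=[
    [[0.0035,-0.0039,0],0,0.01],
    [[0.0037,-0.0037,0],0,0.01],
    [[0.0041,-0.0033,0],0,0.01],
    [[0,0,0],0,0.01],
  ],
)

```text
time_s: 16.2
ee_pos: [0.4376, 0.1509, 0.2685]
eef_rot: [3.14, -0.001, 1.57]
force: [3.8, 4.1, 1.1]
grip_width: 0.0227
grip_force: 20.0
```

jog_arm(
  rows=[
    [[0.0044,-0.0029,0],0,0.01],
    [[0.0047,-0.0022,0],0,0.01],
    [[0.0049,-0.0019,0],0,0.01],
    [[0,0,0],0,0.01],
  ],
)

```text
time_s: 16.53
ee_pos: [0.4309, 0.1648, 0.2685]
eef_rot: [3.139, -0.0, 1.57]
force: [5.9, 2.4, 0.5]
grip_width: 0.0224
grip_force: 20.0
```

jog_arm(
  rows=[
    [[0.0051,-0.001,0],0,0.01],
    [[0.0052,-0.0008,0],0,0.01],
    [[0.0052,-0.0003,0],0,0.01],
    [[0,0,0],0,0.01],
  ],
)

```text
time_s: 16.87
ee_pos: [0.4288, 0.1805, 0.2685]
eef_rot: [3.14, 0.0, 1.57]
force: [5.5, 1.8, -0.1]
grip_width: 0.0226
grip_force: 20.0
```

jog_arm(
  rows=[
    [[0.0052,0.0006,0],0,0.01],
    [[0.0052,0.0008,0],0,0.01],
    [[0.0051,0.0014,0],0,0.01],
    [[0,0,0],0,0.01],
  ],
)

```text
time_s: 17.2
ee_pos: [0.4304, 0.196, 0.2681]
eef_rot: [-3.139, 0.0, 1.57]
force: [-1.5, 1.9, 1.1]
grip_width: 0.0114
grip_force: 1.2
```

Run:
```python
from h import *
look("w4");stat()
```

```text
wheel_centre 0.98 [405. 313.] [0.4803 0.1763 0.259 ]
handle_grip 0.63 [316. 341.] [0.4286 0.1761 0.287 ]
lever_pivot 0.6 [422. 224.] [0.4837 0.2316 0.264 ]
lever_knob 0.59 [338.  48.] [0.4394 0.3205 0.264 ]
tcp [0.431  0.1955 0.2682] yaw 89.97 r 0.0524 bearing 159.3 F [ 0.1  1.2 -0.6] grip 0.0101 1.0 t 17.45
```

View pics/w4.png

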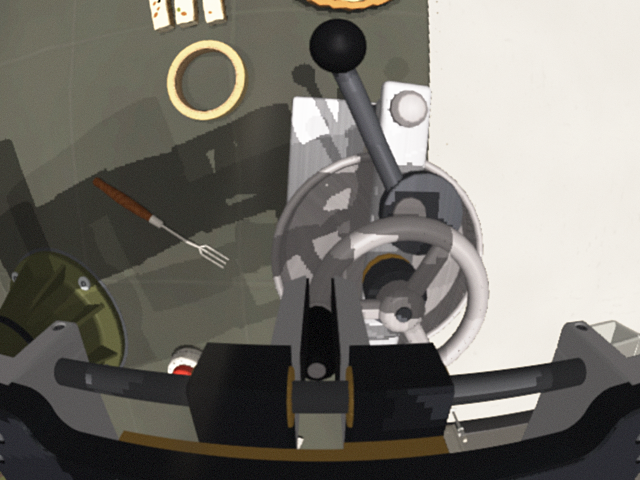

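The picture shows the handle at about (318,345), behind the fingers, at bearing ~180° from the wheel axis. It stopped there and the pads slid off, so this is probably the stop. I'll regrip and press to confirm.

jog_arm(
  rows=[
    [[0,0,0],0,0.06],
    [[0,0,0],0,0.06],
    [[0,0,0],0,0.06],
    [[0,0,0],0,0.06],
    [[0,0,0],0,0.06],
    [[0,0,0],0,0.06],
    [[0,0,0],0,0.06],
    [[0,0,0],0,0.06],
    [[-0.009,-0.001,0],0,0.06],
    [[-0.009,0,0],0,0.06],
    [[0,0,0],0,0.06],
  ],
)

```text
time_s: 18.37
ee_pos: [0.4302, 0.1761, 0.2685]
eef_rot: [3.141, 0.0, 1.569]
force: [0.3, -1.0, -0.1]
grip_width: 0.0596
grip_force: 0.0
```

Run:
```python
from h import *
look("w5");stat()
for n in("top","scene"):
    p=camera(n)
    for r in spot_point("handle_grip",p)[:2]:print(n,round(r["p"],2),world(p,r["at"],.287).round(4))
```

```text
wheel_centre 0.59 [406. 281.] [0.479  0.1769 0.259 ]
handle_grip 0.73 [315. 311.] [0.4276 0.1737 0.287 ]
lever_pivot 0.59 [422. 188.] [0.4828 0.2305 0.264 ]
lever_pivot 0.42 [407. 281.] [0.478  0.1791 0.264 ]
lever_knob 0.77 [335.  10.] [0.4378 0.3209 0.264 ]
tcp [0.4302 0.1776 0.2685] yaw 89.96 r 0.0498 bearing 179.4 F [ 0.5  0.5 -0.4] grip 0.0602 0.0 t 18.6167
scene 0.74 [0.4309 0.1739 0.287 ]
```

View pics/w5.png

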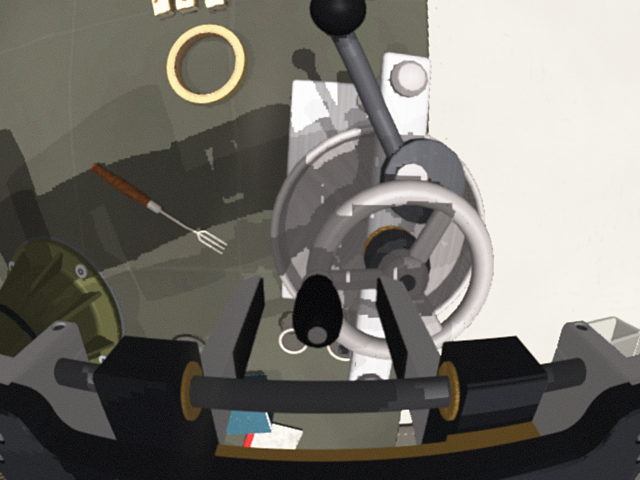

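The handle is between the open fingers at (317,312), at y≈0.174. I'll centre on it and grip harder.

jog_arm(
  rows=[
    [[-0.003,-0.0005,0],0,0.01],
    [[0,0,0],0,0.01],
    [[0,0,0],0,0.01],
    [[0,0,0],0,0.01],
    [[0,0,0],0,0.01],
    [[0,0,0],0,0.01],
    [[0,0,0],0,0.01],
    [[0,0,0],0,0.01],
    [[0,0,0],0,0.01],
    [[0,0,0],0,0.01],
  ],
  squeeze=45,
)

```text
time_s: 19.65
ee_pos: [0.4291, 0.1745, 0.2684]
eef_rot: [-3.14, 0.0, 1.57]
force: [-5.9, -0.4, 2.3]
grip_width: 0.0226
grip_force: 45.0
```

jog_arm(
  rows=[
    [[0.0015,0,0],0,0.01],
    [[0.0015,0,0],0,0.01],
    [[0,0,0],0,0.01],
    [[0,0,0],0,0.01],
  ],
)

```text
time_s: 19.98
ee_pos: [0.4291, 0.1776, 0.2685]
eef_rot: [-3.14, 0.0, 1.57]
force: [-5.5, 0.4, 2.6]
grip_width: 0.0226
grip_force: 45.0
```

jog_arm(
  rows=[
    [[0.002,0,0],0,0.01],
    [[0.002,0,0],0,0.01],
    [[0,0,0],0,0.01],
    [[0,0,0],0,0.01],
  ],
)

```text
time_s: 20.32
ee_pos: [0.4292, 0.1799, 0.2684]
eef_rot: [-3.14, 0.004, 1.57]
force: [-5.7, -14.3, 3.8]
grip_width: 0.0223
grip_force: 45.0
```

Run:
```python
from h import *
stat();look(None)
p=camera("scene")
for r in spot_point("handle_grip",p)[:2]:print(round(r["p"],2),world(p,r["at"],.287).round(4))
```

```text
tcp [0.4292 0.1799 0.2684] yaw 89.93 r 0.0509 bearing 176.7 F [ -5.7 -14.3   3.8] grip 0.0223 45.0 t 20.3167
wheel_centre 0.66 [407. 288.] [0.4788 0.1766 0.259 ]
handle_grip 0.91 [318. 307.] [0.4284 0.18   0.287 ]
lever_pivot 0.93 [420. 197.] [0.4809 0.23   0.264 ]
lever_knob 0.85 [340.  15.] [0.4391 0.3217 0.264 ]
0.73 [0.4321 0.182  0.287 ]
```

jog_arm(
  rows=[
    [[0.0015,0,0],0,0.01],
    [[0,0,0],0,0.01],
    [[0,0,0],0,0.01],
    [[0,0,0],0,0.01],
  ],
)

```text
time_s: 21.0
ee_pos: [0.4292, 0.1801, 0.2684]
eef_rot: [-3.14, 0.006, 1.569]
force: [-6.6, -24.6, 6.3]
grip_width: 0.0224
grip_force: 45.0
```

Run:
```python
from h import *
stat();look(None)
p=camera("scene")
for r in spot_point("handle_grip",p)[:2]:print(round(r["p"],2),world(p,r["at"],.287).round(4))
```

```text
tcp [0.4292 0.1801 0.2684] yaw 89.88 r 0.0509 bearing 176.5 F [ -6.6 -24.6   6.3] grip 0.0224 45.0 t 21.0
wheel_centre 0.66 [408. 290.] [0.4795 0.1752 0.259 ]
handle_grip 0.72 [317. 306.] [0.4277 0.1805 0.287 ]
lever_pivot 0.92 [423. 197.] [0.4826 0.2299 0.264 ]
lever_knob 0.57 [338.  14.] [0.4383 0.3221 0.264 ]
0.82 [0.4255 0.1852 0.287 ]
```

The stop is confirmed with the handle at (0.429, 0.180): the force rose to 25 N with no movement. I'll now back off two turns counter-clockwise.

jog_arm(
  rows=[
    [[-0.0155,0.0011,0],0,0.01],
    [[-0.0121,0.0048,0],0,0.01],
    [[-0.0105,0.0078,0],0,0.01],
    [[-0.0081,0.0102,0],0,0.01],
    [[-0.0052,0.012,0],0,0.01],
    [[-0.0019,0.0129,0],0,0.01],
    [[0,0,0],0,0.01],
  ],
)

```text
time_s: 21.93
ee_pos: [0.4801, 0.1265, 0.2685]
eef_rot: [3.141, 0.005, 1.568]
force: [2.7, -22.9, 2.5]
grip_width: 0.0225
grip_force: 45.0
```

```bash
sed -i 's/C=np.array(.*/C=np.array([.4792,.1788])/' h.py
python3 - <<'E'
from h import *
stat()
E
```

```text
tcp [0.4801 0.1265 0.2685] yaw 89.81 r 0.0523 bearing -89.0 F [  2.7 -22.9   2.5] grip 0.0225 45.0 t 21.9333
```

jog_arm(
  rows=[
    [[-0.0008,0.013,0],0,0.01],
    [[0.0048,0.0121,0],0,0.01],
    [[0.0078,0.0105,0],0,0.01],
    [[0.0102,0.0081,0],0,0.01],
    [[0.012,0.0052,0],0,0.01],
    [[0.0129,0.0019,0],0,0.01],
    [[0,0,0],0,0.01],
  ],
)

```text
time_s: 22.52
ee_pos: [0.5289, 0.1787, 0.2685]
eef_rot: [-3.14, -0.0, 1.572]
force: [-3.7, 1.1, 3.1]
grip_width: 0.0225
grip_force: 45.0
```

jog_arm(
  rows=[
    [[0.013,-0.0015,0],0,0.01],
    [[0.0121,-0.0048,0],0,0.01],
    [[0.0105,-0.0078,0],0,0.01],
    [[0.0081,-0.0102,0],0,0.01],
    [[0.0052,-0.012,0],0,0.01],
    [[0.0019,-0.0129,0],0,0.01],
    [[0,0,0],0,0.01],
  ],
)

```text
time_s: 23.1
ee_pos: [0.4787, 0.2262, 0.2685]
eef_rot: [-3.141, 0.004, 1.57]
force: [-0.5, -13.3, -0.2]
grip_width: 0.0224
grip_force: 45.0
```

jog_arm(
  rows=[
    [[-0.0027,-0.013,0],0,0.01],
    [[-0.0048,-0.0121,0],0,0.01],
    [[-0.0078,-0.0105,0],0,0.01],
    [[-0.0102,-0.0081,0],0,0.01],
    [[-0.012,-0.0052,0],0,0.01],
    [[-0.0129,-0.0019,0],0,0.01],
    [[0,0,0],0,0.01],
  ],
)

```text
time_s: 23.68
ee_pos: [0.429, 0.1755, 0.2685]
eef_rot: [-3.142, 0.0, 1.569]
force: [-2.8, -1.7, -0.7]
grip_width: 0.0226
grip_force: 45.0
```

jog_arm(
  rows=[
    [[-0.013,0.0015,0],0,0.01],
    [[-0.0121,0.0048,0],0,0.01],
    [[-0.0105,0.0078,0],0,0.01],
    [[-0.0081,0.0102,0],0,0.01],
    [[-0.0052,0.012,0],0,0.01],
    [[-0.0019,0.0129,0],0,0.01],
    [[0,0,0],0,0.01],
  ],
)

```text
time_s: 24.27
ee_pos: [0.4805, 0.126, 0.2684]
eef_rot: [3.141, -0.001, 1.569]
force: [2.0, -0.8, 4.2]
grip_width: 0.0224
grip_force: 45.0
```

jog_arm(
  rows=[
    [[0.0015,0.013,0],0,0.01],
    [[0.0048,0.0121,0],0,0.01],
    [[0.0078,0.0105,0],0,0.01],
    [[0.0102,0.0081,0],0,0.01],
    [[0.012,0.0052,0],0,0.01],
    [[0.0129,0.0019,0],0,0.01],
    [[0,0,0],0,0.01],
  ],
)

```text
time_s: 24.85
ee_pos: [0.529, 0.1772, 0.2685]
eef_rot: [-3.14, -0.0, 1.572]
force: [-5.6, 1.8, 3.4]
grip_width: 0.0224
grip_force: 45.0
```

jog_arm(
  rows=[
    [[0.0128,-0.0019,0],0,0.01],
    [[0.0121,-0.0048,0],0,0.01],
    [[0.0105,-0.0078,0],0,0.01],
    [[0.0081,-0.0102,0],0,0.01],
    [[0.0052,-0.012,0],0,0.01],
    [[0.0019,-0.0129,0],0,0.01],
    [[0,0,0],0,0.01],
  ],
)

```text
time_s: 25.43
ee_pos: [0.478, 0.2261, 0.2685]
eef_rot: [-3.141, 0.002, 1.571]
force: [-0.6, -6.4, -0.0]
grip_width: 0.022
grip_force: 45.0
```

jog_arm(
  rows=[
    [[-0.0021,-0.013,0],0,0.01],
    [[-0.0048,-0.0121,0],0,0.01],
    [[-0.0078,-0.0105,0],0,0.01],
    [[-0.0102,-0.0081,0],0,0.01],
    [[-0.012,-0.0052,0],0,0.01],
    [[-0.0088,-0.0006,0],0,0.01],
    [[0,0,0],0,0.01],
    [[0,0,0],0,0.01],
  ],
)

```text
time_s: 26.1
ee_pos: [0.4293, 0.1805, 0.2684]
eef_rot: [-3.14, 0.0, 1.57]
force: [-8.9, -1.0, 3.7]
grip_width: 0.0224
grip_force: 45.0
```

Run:
```python
from h import *
stat();look("w6")
p=camera("scene");cv2.imwrite("pics/s6.png",p["image"][...,::-1])
for r in spot_point("handle_grip",p)[:2]:print(round(r["p"],2),world(p,r["at"],.287).round(4))
```

```text
tcp [0.4293 0.1805 0.2684] yaw 89.95 r 0.0499 bearing 178.1 F [-8.9 -1.   3.7] grip 0.0224 45.0 t 26.1
wheel_centre 0.65 [409. 289.] [0.4802 0.1764 0.259 ]
handle_grip 0.96 [318. 306.] [0.4285 0.1806 0.287 ]
handle_grip 0.3 [359. 200.] [0.4465 0.233  0.287 ]
lever_pivot 0.72 [424. 194.] [0.4829 0.2318 0.264 ]
lever_knob 0.56 [337.  19.] [0.4381 0.3201 0.264 ]
0.48 [0.4304 0.1863 0.287 ]
```

View pics/w6.png

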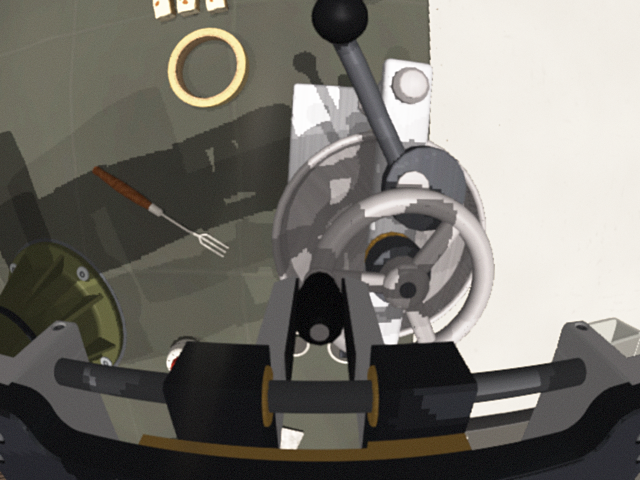

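The handle at (318,306) is gripped and back at its stop bearing after two turns. The lever is still open, with its knob at (340,18), so I'll hand in.

```bash
python3 -c "
from station import *
print(hand_in())"
```

```text
the job is handed in; nothing more can be done
None
```

The job is handed in, with no verdict returned: the lever is open at its front stop, and the wheel was wound to its closed stop (confirmed by pressing), then backed off two full turns. The gripper still holds the revolving handle, which by measurement is within about a degree of where it stood at the stop; the pads slipped off it once while closing and I regripped.

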